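Find the loose clamp bolt of a dry-block thermostat and hold its cover open

ROBOT

A 6-joint arm with a two-finger parallel gripper is mounted at the origin on the work surface. World frame = base frame: x ahead of the robot, y to its left, z up, the work surface at z = 0. Lengths are in m, angles in degrees, forces in N, time in s.
With the tool pointing down it reaches from about 0.35 to 0.875 m from the base axis. Payload 4.2 kg.
Tool frame: the origin (TCP) lies midway between the tips of the shut fingers; the grasp point (between the pads) lies 19 mm behind it; z points along the fingers, y is the direction in which the jaws open and shut (so a half turn about z gives the same grasp; the last joint's range is limited). The gripper opens to 87 mm and grips with 3 to 60 N. Pads are 19 mm wide; open, the fingers measure 117 mm over their backs; the gripper's body (75 mm by 190 mm) begins 51 mm behind the grasp point.
Start: joints at [89.817, 22.042, 0.453, 0, -68.411, -14.817], TCP at [0.162, 0.604, 0.223] pointing down, gripper open.
Joint ranges: [-179.83, 179.83], [-69.29, 118.12], [-61.27, 80.66], [-181.25, 117.63], [-171.15, -9.14], [-177.46, 177.46]. Speed limits (degrees/s): [159.86, 159.86, 180, 180, 180, 180].

INTERFACE

Orientations are given as a 3x3 rotation matrix whose columns are the frame's x, y, z axes.
In Python, from station import sense, capture, calibration, finish_job gives the robot as it stands.
- The arm moves only by the tool carry_out, never from a script. Its argument "commands" is one flat list of numbers, 6 for each row, row after row: the shift along the tool's x, y, z in mm, then the turn, a rotation vector about the tool's x, y, z in rad. A call has 1 to 5 rows; each row shifts and turns the pose as measured when the row begins, along the tool's axes as they then stand; what a row does not reach is not made up. A row lasts 1/8 s, in which the tool goes at most 62.5 mm and 10.7 degrees, less where a joint would pass 70% of its speed; a pose out of reach is approached as far as the arm can. A call is refused whole if a number of a shift passes 62.5 or a number of a turn 0.188, either way. A call with a gripper value outside its range is refused whole. "grip" is the finger opening in mm, from 0 to 87, set as the call begins (left out, the last holds). The fingers move at their own pace and stop on an object; the grip force is fixed at half the most. Time passes only in rows, so rows that do not move let the fingers close. It gives the time, the measured TCP pose, the force and the opening at its end, in the units of the state.
- sense(): the state, without advancing time (a new reading comes with each control period).
- capture(name): name is "side" or "top" or "wrist"; returns the picture (384x512x3 uint8, red, green, blue); there is no depth.
- calibration(name): a dict with "fx", "fy", "cx", "cy" (pixels), "rvec" (rotation vector, rad) and "tvec" (3), from world to camera coordinates, as OpenCV has them. Camera axes: x right, y down, z forward; pixel columns grow to the right and rows downward; lengths in m; the calibration is good to about 2 mm. The wrist camera is an equidistant fisheye: a pixel r from the principal point sees the ray r / f radians off the axis. A picture is of the moment at which its call begins: read the wrist's pose just before it. calibration takes no time and is no camera call; for the wrist camera it gives the pose at the moment of the call.
- finish_job(): hands the job in, once; it reports no verdict.
The state is a dict: "time_s": time; "joints": joint angles; "joint_velocities": joint speeds; "effort": joint torques, N m; "tcp_pos": TCP position; "ee_rot": TCP orientation; "wrist_force": force on the tool from outside, world axes, zero at the start; "moment": the same for the moment, N m; "gripper_width": opening from 0.0 (shut) to 1.0 (fully open).
Only numpy, scipy, OpenCV 4.12 (cv2) and the standard library are available. Lean on these libraries where they do the work, as an engineer would, in place of code of your own. Each camera call takes 0.05 s, during which the arm holds its last target.

TASK

Check the dry-block thermostat before its run: first press the black stopper of the reference well fully home, then tap the three hex clamp bolts in turn from left to right (as seen from the robot) to find the one that is loose and gives under the push. Lift the cover of the loose bolt's chamber and finish holding it at least half-way open, so that a colleague can get at the insert; keep the other two covers shut and leave the things standing around where they are.

Things in the scene. Friction and masses are not known exactly. Their poses are not given: they have to be found in the camera images.
- unit: Three-chamber dry-block thermostat, fixed: white case, grey deck, 280 mm deep (its x), 460 mm wide (its y), deck top at 100 mm. Origin under its centre, z up; its front (bolts, display) faces -x. Place and yaw vary. Each of the three chambers has a hinged cover and, 60 mm in front of its handle, a clamp bolt. Chambers at y = +125, +20, -85 mm, stopper at -182 mm in its frame.
- stopper_top (a point): Centre of the top of the reference well's black stopper, at the right-hand end of the deck: a 28 mm knob 18 mm high on a 40 mm flange 6 mm thick, over a grey 48 mm collar. Fully home, the flange sits on the collar, top 132 mm above the bench. At the start it stands 7 to 10 mm proud; it is pushed straight down with about 6 N and stays where it is left.
- stopper (a joint): How far the stopper has been pushed in, m: 0 to 0.003 at the start, 0.010 fully home against its collar (a hard stop).
- bolt_left (a point): Centre of the top of the left (largest y) chamber's bolt when untouched (the point is fixed to the unit): steel hex head, 19 mm across flats, on a 25 mm flange over a short spring; top 122 mm above the bench. A tight bolt does not give. The loose one looks the same and stands as high, but under 1 to 2.5 N it sinks 5 mm to a stop, and springs back when let go.
- bolt_mid (a point): Centre of the top of the middle chamber's bolt when untouched (the point is fixed to the unit): steel hex head, 19 mm across flats, on a 25 mm flange over a short spring; top 122 mm above the bench. A tight bolt does not give. The loose one looks the same and stands as high, but under 1 to 2.5 N it sinks 5 mm to a stop, and springs back when let go.
- bolt_right (a point): Centre of the top of the right (smallest y) chamber's bolt when untouched (the point is fixed to the unit): steel hex head, 19 mm across flats, on a 25 mm flange over a short spring; top 122 mm above the bench. A tight bolt does not give. The loose one looks the same and stands as high, but under 1 to 2.5 N it sinks 5 mm to a stop, and springs back when let go.
- cover_left (a joint): Angle of the left (largest y) chamber's cover, rad: 0 shut, growing as its front edge rises, stop at 1.4. A grey plate 135 x 98 x 12 mm, about 0.3 kg, hinged along its far edge; it falls shut when let go.
- handle_left (a point): Middle of the left (largest y) cover's handle; moves with the cover. A round steel bar 10 mm thick, 60 mm long along the unit's y, on a post at each end (50 mm free between), its axis 32 mm above the cover's top face, 146 mm above the bench when shut. The hinge axis (along the unit's y) is 115 mm behind the shut bar (+x of the unit) and 44 mm lower: an arc of radius 123 mm.
- cover_mid (a joint): Angle of the middle chamber's cover, rad: 0 shut, growing as its front edge rises, stop at 1.4. A grey plate 135 x 98 x 12 mm, about 0.3 kg, hinged along its far edge; it falls shut when let go.
- handle_mid (a point): Middle of the middle cover's handle; moves with the cover. A round steel bar 10 mm thick, 60 mm long along the unit's y, on a post at each end (50 mm free between), its axis 32 mm above the cover's top face, 146 mm above the bench when shut. The hinge axis (along the unit's y) is 115 mm behind the shut bar (+x of the unit) and 44 mm lower: an arc of radius 123 mm.
- cover_right (a joint): Angle of the right (smallest y) chamber's cover, rad: 0 shut, growing as its front edge rises, stop at 1.4. A grey plate 135 x 98 x 12 mm, about 0.3 kg, hinged along its far edge; it falls shut when let go.
- handle_right (a point): Middle of the right (smallest y) cover's handle; moves with the cover. A round steel bar 10 mm thick, 60 mm long along the unit's y, on a post at each end (50 mm free between), its axis 32 mm above the cover's top face, 146 mm above the bench when shut. The hinge axis (along the unit's y) is 115 mm behind the shut bar (+x of the unit) and 44 mm lower: an arc of radius 123 mm.
- bolt_a (a joint): How far one of the three clamp bolts is pressed down at this moment, m: 0 untouched, 0.005 at most for a loose one, under 0.001 for a tight one. The letters are not tied to places: which bolt stands at which chamber changes each time.
- bolt_b (a joint): How far one of the three clamp bolts is pressed down at this moment, m: 0 untouched, 0.005 at most for a loose one, under 0.001 for a tight one. The letters are not tied to places: which bolt stands at which chamber changes each time.
- bolt_c (a joint): How far one of the three clamp bolts is pressed down at this moment, m: 0 untouched, 0.005 at most for a loose one, under 0.001 for a tight one. The letters are not tied to places: which bolt stands at which chamber changes each time.
- vial_deck: Bystander: glass vial 27 mm across, 55 mm high, on the thermostat's deck behind the stopper. Origin at its underside's centre.
- vial_back: Bystander: glass vial 27 mm across, 55 mm high, on the rear strip of the deck, behind the covers. Origin at its underside's centre.
- wrench: Bystander: open-ended wrench 170 mm long lying on the bench, right of the thermostat. Origin under its middle.
- screwdriver: Bystander: black-handled screwdriver 190 mm long lying on the bench, left of the thermostat. Origin under its middle.
- wash_bottle: Bystander: white bottle 72 mm across, 170 mm high, on the bench, left. Origin at its underside's centre.
- beaker: Bystander: glass beaker 68 mm across, 85 mm high, on the bench, right. Origin at its underside's centre.
- sample_jar: Bystander: brown glass jar 60 mm across, 70 mm high, on the bench, right. Origin at its underside's centre.

How it is judged:
By the outcome, as a careful person would: the job done as asked, in the order asked, and still so for the second after the job is handed in, while the arm keeps its last pose, push and grip.
It also fails if it takes over 61 s, if anything falls off the work surface, if the arm or the gripper's body presses on something with over 40 N, if the wrist force passes 120 N, or if a joint passes its speed limit or range.

## Working session

There is one attempt and no reset: what is moved stays moved. The work goes in short steps, Python scripts to look and compute and a tool call to move; the robot and the scene stay as the last step left them, time stands still between calls to the robot, and variables do not carry over. Pictures are saved under pics/ and viewed, and the job is handed in when it is done.

Besides the shell and the picture viewer there is one more tool, called by a JSON object that holds its "api" and its "payload". carry_out: Moves the arm, as the interface text tells. Its arguments: {"type":"object","properties":{"commands":{"type":"array"},"grip":{"type":"number"}},"required":["commands"]}

```bash
ls; mkdir -p pics; python3 - <<'E'
from station import sense,capture,calibration
import cv2
print(sense())
for n in ["side","top","wrist"]:
    print(n,calibration(n))
    im=capture(n); cv2.imwrite(f"pics/{n}0.png",im[:,:,::-1])
E
```

```text
pics
{'time_s': 0.0, 'joints': array([ 8.98171967e+01,  2.20911493e+01,  3.79972548e-01, -2.90101719e-02,
       -6.84118827e+01, -1.48164104e+01]), 'joint_velocities': array([-0.00722264,  0.05370279,  0.00069563,  0.01548761,  0.02771925,
       -0.00020453]), 'effort': array([ 2.76133420e-06, -3.90665781e+01,  1.87409949e+01,  4.22002763e+00,
        1.12091313e-02, -1.87887181e-04]), 'tcp_pos': array([0.1615808 , 0.60312533, 0.22145679]), 'ee_rot': array([[ 9.65881039e-01, -2.58985694e-01, -4.77655883e-04],
       [-2.58986117e-01, -9.65878659e-01, -2.14623418e-03],
       [ 9.44863234e-05,  2.19671314e-03, -9.99997583e-01]]), 'wrist_force': array([-0.80906238, -0.08632917, -0.51334806]), 'moment': array([-0.01140827,  0.01123829,  0.0144985 ]), 'gripper_width': 0.9945921640848251}
side {'fx': 356.3321968440177, 'fy': 356.3321968440177, 'cx': 256.36683483984075, 'cy': 195.00266553003323, 'rvec': array([ 2.03680234, -0.29209451,  0.19163938]), 'tvec': array([-0.50810166,  0.19068648,  0.88431696])}
top {'fx': 408.84329099073307, 'fy': 408.84329099073307, 'cx': 254.63163618918006, 'cy': 193.91262006495737, 'rvec': array([ 2.16095173, -2.10004514,  0.17977568]), 'tvec': array([0.02148878, 0.55803948, 1.187726  ])}
wrist {'fx': 297.3186396354542, 'fy': 297.3186396354542, 'cx': 256.48541934862544, 'cy': 191.6051339291281, 'rvec': array([-1.81193002,  2.36055801,  0.29031369]), 'tvec': array([ 0.62427906, -0.02957903,  0.3886991 ])}
```

View pics/side0.png

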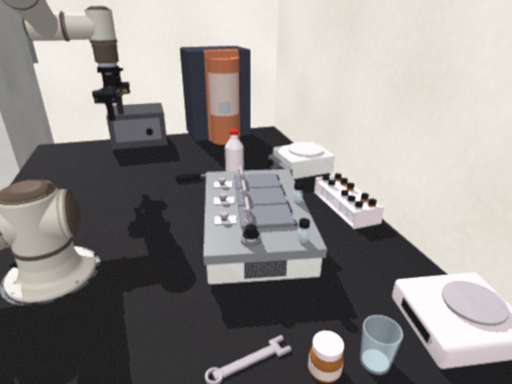

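View pics/top0.png

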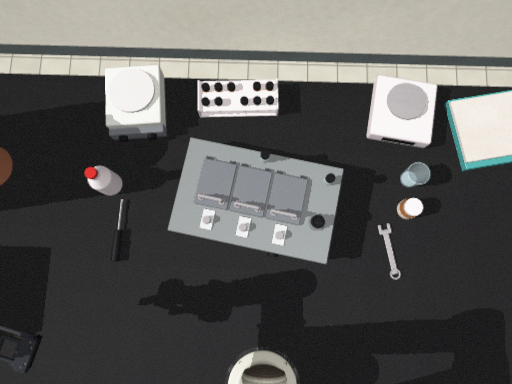

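View pics/wrist0.png

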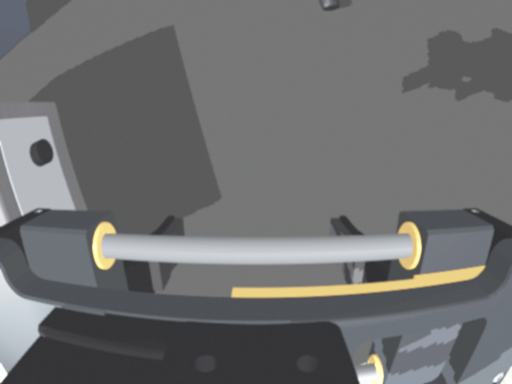

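```bash
python3 - <<'E'
import cv2
for n,(x0,y0,x1,y1) in {"top":(130,20,400,220),"side":(170,90,440,290)}.items():
    im=cv2.imread(f"pics/{n}0.png")[y0:y1,x0:x1]
    cv2.imwrite(f"pics/{n}0c.png",cv2.resize(im,None,fx=2.95,fy=2.95,interpolation=cv2.INTER_CUBIC))
E
```

```text
(no output)
```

View pics/top0c.png

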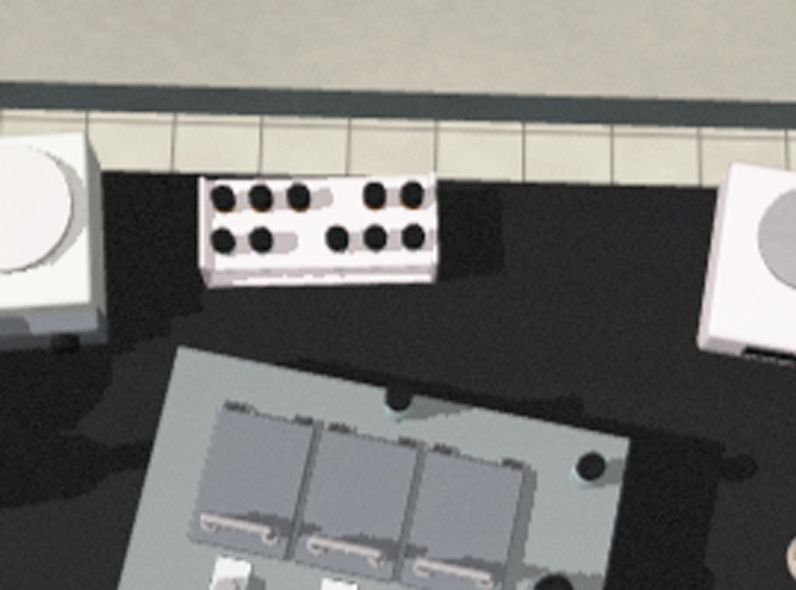

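View pics/side0c.png

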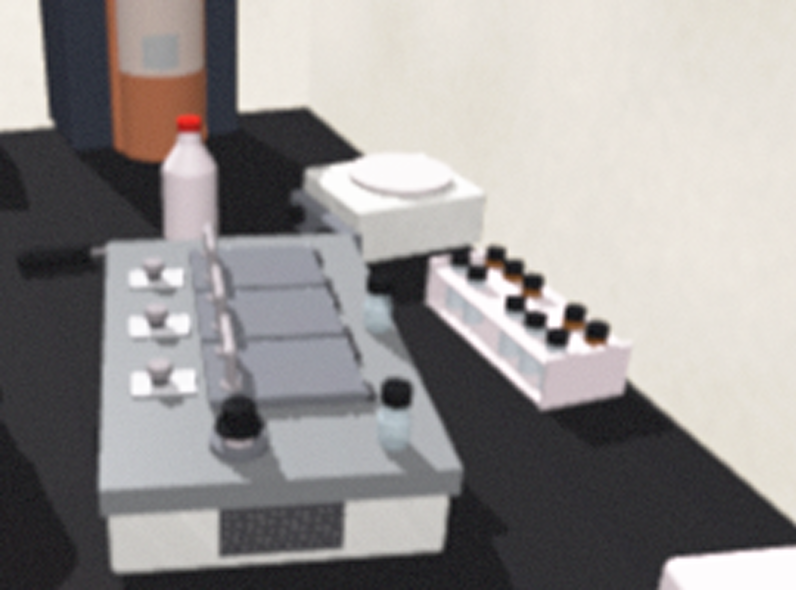

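The scene is clear: the unit is yawed, with the stopper near top (318,221), and the bolts near (207,219), (243,226) and (279,234). I'll crop tighter for corners and features.

```bash
python3 - <<'E'
import cv2
x0,y0,x1,y1=160,130,355,270
im=cv2.imread("pics/top0.png")[y0:y1,x0:x1]
im=cv2.resize(im,None,fx=4,fy=4,interpolation=cv2.INTER_CUBIC)
for i in range(0,195,20): cv2.putText(im,str(x0+i),(i*4,10),0,.35,(0,255,255)); cv2.line(im,(i*4,12),(i*4,18),(0,255,255))
for i in range(0,140,20): cv2.putText(im,str(y0+i),(0,i*4+4),0,.35,(0,255,255))
cv2.imwrite("pics/top0d.png",im)
E
```

```text
(no output)
```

View pics/top0d.png

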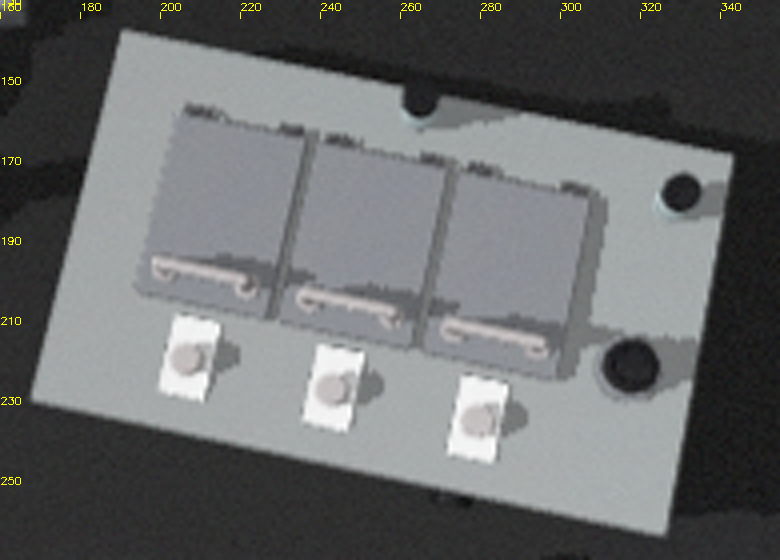

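```bash
cat > h.py <<'E'
import numpy as np,cv2
from station import sense,capture,calibration
def proj(n,P,c=None):
    c=c or calibration(n)
    K=np.array([[c["fx"],0,c["cx"]],[0,c["fy"],c["cy"]],[0,0,1.]])
    return cv2.projectPoints(np.array(P,float).reshape(-1,3),c["rvec"],c["tvec"],K,None)[0][:,0]
E
python3 - <<'E'
from h import *
from scipy.optimize import least_squares
full=lambda p:np.array([(160+(u+.5)/4-.5,130+(v+.5)/4-.5) for u,v in p])
obs=full([(122,30),(733,155),(667,535),(32,401),(630,363),(188,357),(333,387),(479,419),(205,274),(349,304),(497,336)])
ct=calibration("top");cs=calibration("side")
def pts(p):
    x,y,a,xh,xs,hs=p
    L=[(.14,.23,.1),(.14,-.23,.1),(-.14,-.23,.1),(-.14,.23,.1),(xs,-.182,hs)]
    L+=[(xh-.06,q,.122) for q in(.125,.02,-.085)]+[(xh,q,.149) for q in(.125,.02,-.085)]
    L=np.array(L);R=np.array([[np.cos(a),-np.sin(a),0],[np.sin(a),np.cos(a),0],[0,0,1]])
    return L@R.T+[x,y,0]
f=lambda p:(proj("top",pts(p),ct)-obs)
# side obs from crop 2.95
so=np.array([(239,402),(154,262),(157,312),(158,367)])/2.95+[170,90]
def g(p): return np.r_[f(p).ravel(), (proj("side",pts(p)[4:8],cs)-so).ravel()]
for name,fun in(("top",lambda p:np.r_[f(p).ravel(),(p[5]-.14)*1e3]),("both",g)):
    r=least_squares(fun,[.5,0,-.2,-.03,-.03,.14],x_scale=[.1,.1,.1,.1,.1,.01])
    print(name,r.x.round(4),np.degrees(r.x[2]));print(f(r.x).round(1).tolist());print((proj("side",pts(r.x)[4:8],cs)-so).round(1).tolist())
    print(pts(r.x)[4:].round(4))
E
```

```text
top [ 0.5345  0.032  -0.1784 -0.0306 -0.0313  0.1399] -10.220986304475524
[[-0.1, 0.1], [0.2, -0.1], [-0.2, -0.0], [-0.4, -0.2], [1.4, 0.3], [-0.5, 0.6], [-0.2, 0.8], [0.1, 0.5], [-1.0, -0.8], [0.1, -0.6], [0.5, -0.8]]
[[-0.9, -0.3], [-1.0, -0.7], [-1.1, -1.9], [-0.3, -1.7]]
[[ 0.4715 -0.1416  0.1399]
 [ 0.4676  0.1711  0.122 ]
 [ 0.449   0.0677  0.122 ]
 [ 0.4303 -0.0356  0.122 ]
 [ 0.5266  0.1604  0.149 ]
 [ 0.508   0.0571  0.149 ]
 [ 0.4894 -0.0463  0.149 ]]
both [ 0.5344  0.0315 -0.1782 -0.0299 -0.03    0.1386] -10.207612565437177
[[0.0, 0.2], [0.4, -0.0], [0.0, 0.0], [-0.2, -0.1], [1.6, -0.1], [-0.3, 0.5], [0.1, 0.6], [0.3, 0.3], [-0.8, -1.0], [0.3, -0.8], [0.7, -1.0]]
[[-0.3, 0.3], [-0.8, -0.6], [-0.9, -1.9], [-0.0, -1.6]]
[[ 0.4726 -0.1423  0.1386]
 [ 0.4681  0.1704  0.122 ]
 [ 0.4495  0.0671  0.122 ]
 [ 0.4309 -0.0363  0.122 ]
 [ 0.5272  0.1598  0.149 ]
 [ 0.5086  0.0565  0.149 ]
 [ 0.4899 -0.0469  0.149 ]]
```

```bash
cat >> h.py <<'E'
from scipy.spatial.transform import Rotation as Ro, Slerp
A=np.radians(-10.21); U0=np.array([.5344,.0317,0])
RU=Ro.from_euler('z',A).as_matrix()
def w(l): return RU@np.array(l,float)+[U0[0],U0[1],0]
def Rt(tilt=0):
    # tool z down, x = -unit y, y = unit... ; tilt>0 leans body to +x unit
    z=np.array([0,0,-1.]);x=np.array([0,-1.,0]);y=np.cross(z,x)
    R=np.c_[x,y,z]
    return RU@Ro.from_rotvec([0,tilt,0]).as_matrix()@R
def plan(way,n):
    """way: list of (pos,R); n rows for each"""
    s=sense();p=s["tcp_pos"];R=s["ee_rot"];out=[]
    for (q,Q),k in zip(way,n):
        q=np.array(q);sl=Slerp([0,1],Ro.from_matrix([R,Q]))
        P,M=p,R
        for i in range(1,k+1):
            t=i/k;p2=p+(q-p)*t;R2=sl(t).as_matrix()
            out.append(np.r_[(M.T@(p2-P))*1e3,Ro.from_matrix(M.T@R2).as_rotvec()]);P,M=p2,R2
        p,R=q,Q
    for o in out: print(", ".join(f"{v:.1f}" for v in o[:3])+", "+", ".join(f"{v:.3f}" for v in o[3:]))
def st():
    s=sense();print(round(s["time_s"],3),s["tcp_pos"].round(4),"F",s["wrist_force"].round(2),"w",round(s["gripper_width"],3),"j",s["joints"].round(1),"R",s["ee_rot"].round(3).tolist(),"loc",(RU.T@(s["tcp_pos"]-U0)).round(4))
E
python3 - <<'E'
from h import *
print(Rt().round(3))
s=sense()
plan([([.36,.42,.25],Ro.from_euler('z',-.6).as_matrix()@s["ee_rot"]),([.45,.1,.24],Rt()),(np.r_[w([-.03,-.182,0])[:2],.20],Rt())],[6,8,6])
E
```

```text
[[-0.177 -0.984  0.   ]
 [-0.984  0.177  0.   ]
 [ 0.     0.    -1.   ]]
39.8, 20.9, -4.7, -0.000, -0.000, 0.100
41.7, 16.9, -4.7, -0.000, -0.000, 0.100
43.2, 12.6, -4.7, -0.000, -0.000, 0.100
44.2, 8.2, -4.7, -0.000, -0.000, 0.100
44.9, 3.8, -4.7, -0.000, -0.000, 0.100
45.0, -0.7, -4.7, -0.000, -0.000, 0.100
37.7, 17.5, 1.3, 0.000, -0.000, 0.111
39.4, 13.2, 1.3, 0.000, -0.000, 0.111
40.6, 8.8, 1.3, 0.000, -0.000, 0.111
41.3, 4.2, 1.3, 0.000, -0.000, 0.111
41.5, -0.4, 1.3, 0.000, -0.000, 0.111
41.3, -5.0, 1.3, 0.000, -0.000, 0.111
40.5, -9.5, 1.3, 0.000, -0.000, 0.111
39.2, -13.9, 1.3, 0.000, -0.000, 0.111
39.0, -10.9, 6.7, 0.000, 0.000, -0.000
39.0, -10.9, 6.7, 0.000, 0.000, 0.000
39.0, -10.9, 6.7, 0.000, 0.000, 0.000
39.0, -10.9, 6.7, 0.000, 0.000, 0.000
39.0, -10.9, 6.7, 0.000, 0.000, 0.000
39.0, -10.9, 6.7, 0.000, 0.000, 0.000
```

{"api": "carry_out", "payload": {"commands": [40,21,-6,0,0,0.1,42,17,-6,0,0,0.1,43,13,-5,0,0,0.1,44,8,-5,0,0,0.1,45,4,-5,0,0,0.1], "grip": 0}}

```text
time_s: 0.78
tcp_pos: [0.3278, 0.4459, 0.2467]
ee_rot: [[0.716, -0.698, -0.002], [-0.698, -0.716, -0.007], [0.003, 0.006, -1.0]]
wrist_force: [0.8, 0.1, 0.7]
gripper_width: 0.517
```

{"api": "carry_out", "payload": {"commands": [45,0,-5,0,0,0.1,38,18,0,0,0,0.11,40,13,0,0,0,0.11,41,9,0,0,0,0.11,41,4,0,0,0,0.11]}}

```text
time_s: 1.4
tcp_pos: [0.4051, 0.2458, 0.2518]
ee_rot: [[0.236, -0.972, -0.003], [-0.972, -0.236, -0.008], [0.007, 0.005, -1.0]]
wrist_force: [0.7, 0.8, -0.4]
gripper_width: 0.018
```

```bash
python3 - <<'E'
from h import *
st()
plan([([.46,.06,.24],Rt()),(np.r_[w([-.03,-.182,0])[:2],.18],Rt())],[5,6])
E
```

```text
1.4 [0.4051 0.2458 0.2518] F [ 0.73  0.79 -0.35] w 0.018 j [ 51.1   6.1 -16.9   0.2 -67.5 -37.5] R [[0.236, -0.972, -0.003], [-0.972, -0.236, -0.008], [0.007, 0.005, -1.0]] loc [-0.1652  0.1878  0.2518]
38.7, -1.9, 2.6, 0.001, -0.002, 0.083
38.4, -5.1, 2.6, 0.001, -0.002, 0.083
37.8, -8.3, 2.5, 0.001, -0.002, 0.083
37.0, -11.4, 2.5, 0.001, -0.002, 0.083
35.9, -14.4, 2.4, 0.001, -0.002, 0.083
32.8, -8.0, 10.0, 0.000, 0.000, -0.000
32.8, -8.0, 10.0, 0.000, 0.000, 0.000
32.8, -8.0, 10.0, 0.000, 0.000, 0.000
32.8, -8.0, 10.0, 0.000, 0.000, 0.000
32.8, -8.0, 10.0, 0.000, 0.000, 0.000
32.8, -8.0, 10.0, 0.000, 0.000, 0.000
```

{"api": "carry_out", "payload": {"commands": [39,-2,3,0,0,0.083,38,-5,3,0,0,0.083,38,-8,3,0,0,0.083,37,-11,3,0,0,0.083,36,-14,3,0,0,0.083]}}

```text
time_s: 2.02
tcp_pos: [0.458, 0.0528, 0.2376]
ee_rot: [[-0.189, -0.982, -0.003], [-0.982, 0.189, -0.008], [0.008, 0.002, -1.0]]
wrist_force: [-0.1, 0.1, -0.3]
gripper_width: 0.004
```

{"api": "carry_out", "payload": {"commands": [33,-8,10,0,0,0,33,-8,10,0,0,0,33,-8,10,0,0,0,33,-8,10,0,0,0,33,-8,10,0,0,0]}}

```text
time_s: 2.65
tcp_pos: [0.4653, -0.1231, 0.1871]
ee_rot: [[-0.19, -0.982, -0.003], [-0.982, 0.19, -0.007], [0.007, 0.002, -1.0]]
wrist_force: [-0.0, 0.8, 0.0]
gripper_width: 0.007
```

```bash
python3 - <<'E'
from h import *
st()
for n in ["side","wrist","top"]:
    cv2.imwrite(f"pics/{n}1.png",capture(n)[:,:,::-1])
plan([(np.r_[w([-.03,-.182,0])[:2],.16],Rt())],[3])
E
```

```text
2.65 [ 0.4653 -0.1231  0.1871] F [-0.04  0.77  0.01] w 0.007 j [  4.8   9.9 -22.3   0.4 -58.  -16. ] R [[-0.19, -0.982, -0.003], [-0.982, 0.19, -0.007], [0.007, 0.002, -1.0]] loc [-0.0405 -0.1646  0.1871]
5.6, -3.8, 8.9, 0.001, -0.003, -0.005
5.7, -3.8, 8.9, 0.001, -0.003, -0.005
5.7, -3.7, 8.9, 0.001, -0.003, -0.005
```

View pics/wrist1.png

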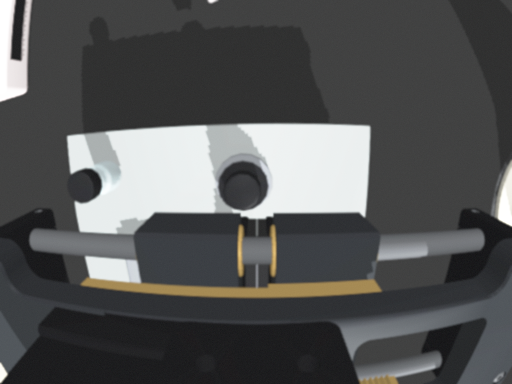

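View pics/side1.png

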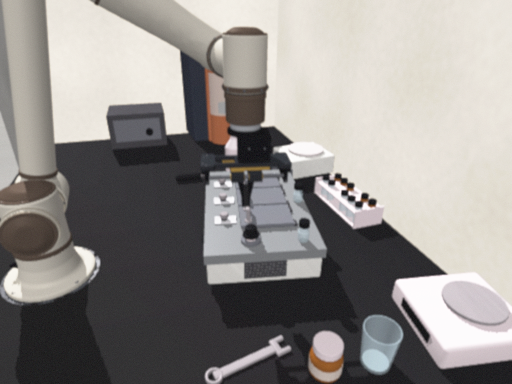

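```bash
cat >> h.py <<'E'
def fray(px,c):
    d=np.array([px[0]-c["cx"],px[1]-c["cy"]]);r=np.hypot(*d);th=r/c["fx"]
    v=np.r_[np.sin(th)*d/r,np.cos(th)]
    R=Ro.from_rotvec(c["rvec"]).as_matrix();return -R.T@c["tvec"],R.T@v
def wpt(px,z,c=None):
    o,v=fray(px,c or calibration("wrist"));return o+v*(z-o[2])/v[2]
def loc(p): return RU.T@(p-U0)
E
python3 - <<'E'
from h import *
im=cv2.imread("pics/wrist1.png")[110:310,50:390]
cv2.imwrite("pics/wrist1c.png",cv2.resize(im,None,fx=2.3,fy=2.3,interpolation=cv2.INTER_CUBIC))
p=wpt((243,187),.140);print(p,loc(p))
# deck corners
for q in [(68,135),(370,126)]:
    p=wpt(q,.1);print(p,loc(p))
E
```

```text
[ 0.47032308 -0.14193728  0.14      ] [-0.03228391 -0.18224573  0.14      ]
[ 0.62947505 -0.21675498  0.1       ] [ 0.13760977 -0.22766795  0.1       ]
[ 0.35484602 -0.16574466  0.1       ] [-0.14171234 -0.22614518  0.1       ]
```

View pics/wrist1c.png

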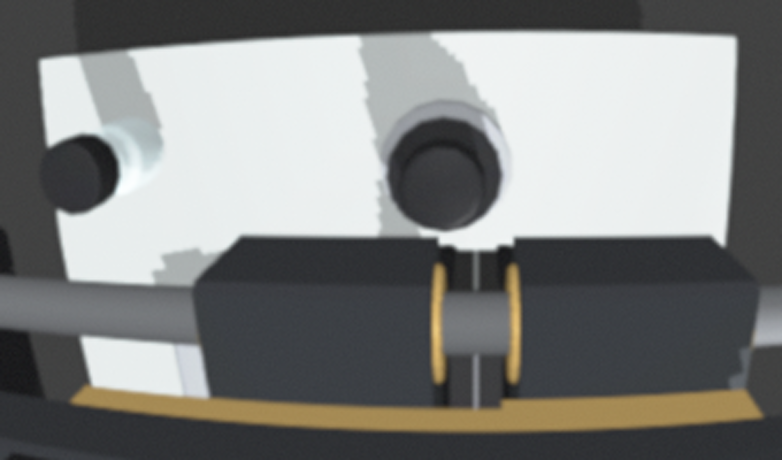

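```bash
python3 - <<'E'
from h import *
plan([(np.r_[w([-.0315,-.182,0])[:2],.150],Rt())],[5])
E
```

```text
3.4, -2.0, 7.4, 0.001, -0.002, -0.003
3.4, -2.0, 7.3, 0.001, -0.002, -0.003
3.4, -1.9, 7.3, 0.001, -0.002, -0.003
3.4, -1.9, 7.3, 0.001, -0.002, -0.003
3.4, -1.9, 7.3, 0.001, -0.002, -0.003
```

{"api": "carry_out", "payload": {"commands": [4,-2,8,0,0,0,4,-2,8,0,0,0,4,-2,8,0,0,0,4,-2,6,0,0,0,3,-2,4,0,0,0]}}

```text
time_s: 3.42
tcp_pos: [0.4717, -0.1431, 0.151]
ee_rot: [[-0.19, -0.982, -0.004], [-0.982, 0.19, -0.007], [0.007, 0.002, -1.0]]
wrist_force: [0.2, -0.6, -0.8]
gripper_width: 0.007
```

{"api": "carry_out", "payload": {"commands": [0,0,3,0,0,0]}}

```text
time_s: 3.55
tcp_pos: [0.4718, -0.1433, 0.1476]
ee_rot: [[-0.19, -0.982, -0.004], [-0.982, 0.19, -0.007], [0.007, 0.003, -1.0]]
wrist_force: [0.1, -0.2, 1.0]
gripper_width: 0.01
```

```bash
python3 - <<'E'
from h import *
st()
E
```

```text
3.55 [ 0.4718 -0.1433  0.1476] F [ 0.08 -0.16  0.96] w 0.01 j [  2.3  13.5 -24.    0.5 -52.7 -13.5] R [[-0.19, -0.982, -0.004], [-0.982, 0.19, -0.007], [0.007, 0.003, -1.0]] loc [-0.0306 -0.1834  0.1476]
```

{"api": "carry_out", "payload": {"commands": [-1,0,3,0,0,0,0,0,3,0,0,0]}}

```text
time_s: 3.8
tcp_pos: [0.4721, -0.1423, 0.1414]
ee_rot: [[-0.19, -0.982, -0.003], [-0.982, 0.19, -0.007], [0.007, 0.002, -1.0]]
wrist_force: [0.1, -0.0, -0.3]
gripper_width: 0.006
```

{"api": "carry_out", "payload": {"commands": [0,0,3,0,0,0,0,0,2,0,0,0]}}

```text
time_s: 4.05
tcp_pos: [0.4722, -0.1423, 0.1377]
ee_rot: [[-0.189, -0.982, -0.003], [-0.982, 0.189, -0.007], [0.008, 0.002, -1.0]]
wrist_force: [-2.3, 1.0, 5.4]
gripper_width: 0.009
```

{"api": "carry_out", "payload": {"commands": [0,0,2,0,0,0]}}

```text
time_s: 4.18
tcp_pos: [0.4722, -0.1423, 0.1366]
ee_rot: [[-0.188, -0.982, -0.003], [-0.982, 0.188, -0.008], [0.008, 0.001, -1.0]]
wrist_force: [-3.2, 1.1, 5.8]
gripper_width: 0.006
```

{"api": "carry_out", "payload": {"commands": [0,0,2,0,0,0]}}

```text
time_s: 4.3
tcp_pos: [0.4722, -0.1423, 0.1354]
ee_rot: [[-0.188, -0.982, -0.002], [-0.982, 0.188, -0.008], [0.008, 0.001, -1.0]]
wrist_force: [-1.7, -0.1, 5.1]
gripper_width: 0.004
```

Sliding at about 6 N. I'll keep going until the hard stop.

{"api": "carry_out", "payload": {"commands": [0,0,3,0,0,0]}}

```text
time_s: 4.42
tcp_pos: [0.4722, -0.1423, 0.1334]
ee_rot: [[-0.187, -0.982, -0.002], [-0.982, 0.187, -0.008], [0.008, 0.0, -1.0]]
wrist_force: [-2.4, 0.6, 6.5]
gripper_width: 0.009
```

{"api": "carry_out", "payload": {"commands": [0,0,3,0,0,0]}}

```text
time_s: 4.55
tcp_pos: [0.4723, -0.1424, 0.1323]
ee_rot: [[-0.186, -0.982, -0.001], [-0.982, 0.186, -0.009], [0.009, -0.0, -1.0]]
wrist_force: [-6.8, 4.8, 19.9]
gripper_width: 0.006
```

{"api": "carry_out", "payload": {"commands": [0,0,3,0,0,0]}}

```text
time_s: 4.68
tcp_pos: [0.4723, -0.1424, 0.1322]
ee_rot: [[-0.185, -0.983, -0.001], [-0.983, 0.185, -0.01], [0.01, -0.001, -1.0]]
wrist_force: [-8.7, 4.6, 23.4]
gripper_width: 0.003
```

{"api": "carry_out", "payload": {"commands": [0,0,3,0,0,0]}}

```text
time_s: 4.8
tcp_pos: [0.4723, -0.1424, 0.1323]
ee_rot: [[-0.184, -0.983, -0.0], [-0.983, 0.184, -0.011], [0.011, -0.002, -1.0]]
wrist_force: [-6.8, 5.1, 18.1]
gripper_width: 0.005
```

{"api": "carry_out", "payload": {"commands": [0,0,-20,0,0,0,0,0,-35,0,0,0]}}

```text
time_s: 5.05
tcp_pos: [0.4706, -0.1414, 0.1869]
ee_rot: [[-0.184, -0.983, -0.005], [-0.983, 0.184, -0.01], [0.011, 0.003, -1.0]]
wrist_force: [1.5, -0.9, -0.1]
gripper_width: 0.007
```

```bash
python3 - <<'E'
from h import *
st()
plan([(np.r_[w([-.09,.125,0])[:2],.185],Rt())],[8])
cv2.imwrite(f"pics/side2.png",cv2.resize(capture("side")[150:290,190:330,::-1],None,fx=4,fy=4,interpolation=cv2.INTER_CUBIC))
E
```

```text
5.05 [ 0.4706 -0.1414  0.1869] F [ 1.52 -0.87 -0.1 ] w 0.007 j [  2.6  10.9 -21.1   0.7 -58.3 -13.6] R [[-0.184, -0.983, -0.005], [-0.983, 0.184, -0.01], [0.011, 0.003, -1.0]] loc [-0.0321 -0.1817  0.1869]
-38.3, 7.5, -0.2, 0.000, -0.001, -0.001
-38.3, 7.5, -0.1, 0.000, -0.001, -0.001
-38.3, 7.4, -0.1, 0.000, -0.001, -0.001
-38.3, 7.4, -0.0, 0.000, -0.001, -0.001
-38.3, 7.4, 0.0, 0.000, -0.001, -0.001
-38.3, 7.3, 0.1, 0.000, -0.001, -0.001
-38.3, 7.3, 0.1, 0.000, -0.001, -0.001
-38.3, 7.3, 0.2, 0.000, -0.001, -0.001
```

View pics/side2.png

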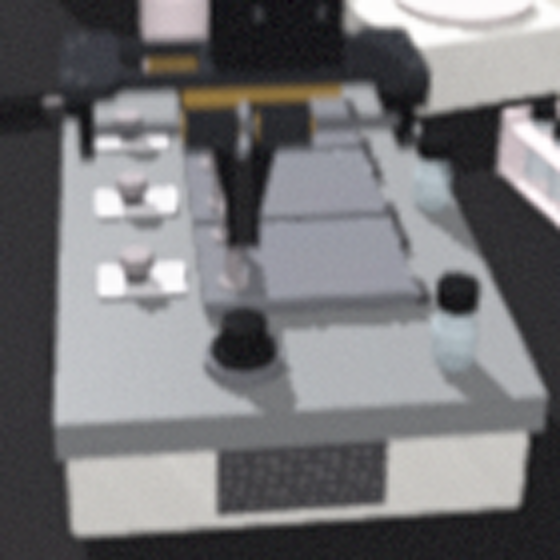

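{"api": "carry_out", "payload": {"commands": [-38,8,0,0,0,0,-38,7,0,0,0,0,-38,7,0,0,0,0,-38,7,0,0,0,0]}}

```text
time_s: 5.6
tcp_pos: [0.4748, 0.0153, 0.1923]
ee_rot: [[-0.188, -0.982, 0.013], [-0.982, 0.188, -0.011], [0.009, -0.015, -1.0]]
wrist_force: [-0.0, 0.4, -0.5]
gripper_width: 0.005
```

```bash
python3 - <<'E'
from h import *
st()
c=calibration("wrist")
cv2.imwrite(f"pics/wrist3.png",cv2.resize(capture("wrist")[:,:,::-1],None,fx=1.5,fy=1.5,interpolation=cv2.INTER_CUBIC))
import pickle;pickle.dump(c,open("c3.pkl","wb"))
plan([(np.r_[w([-.09,.125,0])[:2],.165],Rt())],[5])
E
```

```text
5.6 [0.4748 0.0153 0.1923] F [-0.02  0.4  -0.52] w 0.005 j [ 22.1   8.5 -23.4   1.  -57.7 -33.5] R [[-0.188, -0.982, 0.013], [-0.982, 0.188, -0.011], [0.009, -0.015, -1.0]] loc [-0.0557 -0.0267  0.1923]
-29.7, 7.2, 5.1, -0.003, -0.001, -0.002
-29.7, 7.1, 5.2, -0.003, -0.001, -0.002
-29.7, 7.1, 5.3, -0.003, -0.001, -0.002
-29.7, 7.0, 5.3, -0.003, -0.001, -0.002
-29.7, 6.9, 5.4, -0.003, -0.001, -0.002
```

View pics/wrist3.png

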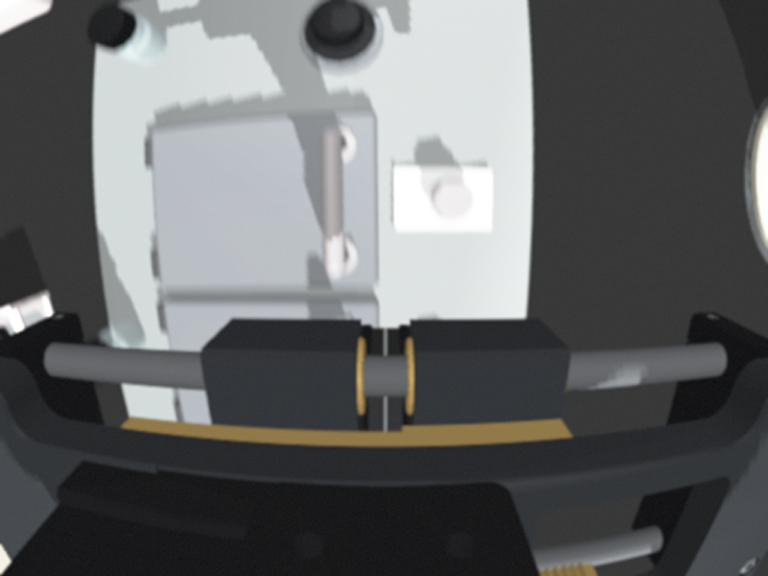

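```bash
python3 - <<'E'
from h import *
import pickle;c=pickle.load(open("c3.pkl","rb"))
for px,z in[((452,197),.122),((332,200),.149),((339,20),.132)]:
    print(loc(wpt(np.array(px)/1.5,z,c)).round(4))
E
```

```text
[-0.0908 -0.0831  0.122 ]
[-0.032  -0.0831  0.149 ]
[-0.0339 -0.1761  0.132 ]
```

{"api": "carry_out", "payload": {"commands": [-34,8,4,0,0,0,-34,8,5,0,0,0,-34,8,5,0,0,0,-33,7,5,0,0,0,-25,6,8,0,0,0]}}

```text
time_s: 6.28
tcp_pos: [0.4691, 0.188, 0.1634]
ee_rot: [[-0.184, -0.983, 0.018], [-0.983, 0.184, -0.007], [0.004, -0.019, -1.0]]
wrist_force: [0.7, 0.1, -0.2]
gripper_width: 0.004
```

```bash
python3 - <<'E'
from h import *
st()
plan([(np.r_[w([-.0905,.125,0])[:2],.130],Rt())],[4])
E
```

```text
6.275 [0.4691 0.188  0.1634] F [ 0.7   0.11 -0.18] w 0.004 j [ 40.9  13.2 -22.1   1.2 -54.2 -52.2] R [[-0.184, -0.983, 0.018], [-0.983, 0.184, -0.007], [0.004, -0.019, -1.0]] loc [-0.0919  0.1423  0.1634]
4.3, -0.2, 8.4, -0.005, -0.001, -0.002
4.3, -0.3, 8.4, -0.005, -0.001, -0.002
4.3, -0.3, 8.4, -0.005, -0.001, -0.002
4.3, -0.3, 8.4, -0.005, -0.001, -0.002
```

{"api": "carry_out", "payload": {"commands": [5,0,8,0,0,0,4,0,8,0,0,0,3,0,8,0,0,0,3,0,6,0,0,0,0,0,1,0,0,0]}}

```text
time_s: 6.9
tcp_pos: [0.4662, 0.1711, 0.1298]
ee_rot: [[-0.184, -0.983, 0.017], [-0.983, 0.184, -0.008], [0.005, -0.018, -1.0]]
wrist_force: [0.1, -0.6, 0.3]
gripper_width: 0.003
```

```bash
python3 - <<'E'
from h import *
st()
plan([(np.r_[w([-.0905,.125,0])[:2],.125],Rt())],[2])
E
```

```text
6.9 [0.4662 0.1711 0.1298] F [ 0.1  -0.62  0.27] w 0.003 j [ 39.6  14.6 -25.8   1.3 -49.1 -51. ] R [[-0.184, -0.983, 0.017], [-0.983, 0.184, -0.008], [0.005, -0.018, -1.0]] loc [-0.0918  0.1251  0.1298]
0.1, -0.6, 2.4, -0.009, -0.003, -0.004
0.1, -0.6, 2.4, -0.009, -0.003, -0.004
```

{"api": "carry_out", "payload": {"commands": [0,-1,3,-0.01,0,0,0,0,2,0,0,0]}}

```text
time_s: 7.15
tcp_pos: [0.4679, 0.1709, 0.1251]
ee_rot: [[-0.185, -0.983, 0.008], [-0.983, 0.185, -0.006], [0.004, -0.009, -1.0]]
wrist_force: [1.8, 0.5, -0.5]
gripper_width: 0.007
```

{"api": "carry_out", "payload": {"commands": [0,0,2,0,0,0]}}

```text
time_s: 7.28
tcp_pos: [0.4681, 0.171, 0.123]
ee_rot: [[-0.185, -0.983, 0.008], [-0.983, 0.185, -0.005], [0.004, -0.009, -1.0]]
wrist_force: [0.5, -0.2, 1.0]
gripper_width: 0.008
```

{"api": "carry_out", "payload": {"commands": [0,0,2,0,0,0]}}

```text
time_s: 7.4
tcp_pos: [0.4683, 0.171, 0.1224]
ee_rot: [[-0.184, -0.983, 0.008], [-0.983, 0.184, -0.006], [0.004, -0.009, -1.0]]
wrist_force: [-7.4, 0.5, 17.1]
gripper_width: 0.002
```

{"api": "carry_out", "payload": {"commands": [0,0,2,0,0,0]}}

```text
time_s: 7.52
tcp_pos: [0.4683, 0.171, 0.1224]
ee_rot: [[-0.183, -0.983, 0.009], [-0.983, 0.183, -0.007], [0.005, -0.01, -1.0]]
wrist_force: [-7.1, 0.1, 15.8]
gripper_width: 0.005
```

Left bolt is tight: 16 N, stopped at its untouched height. Next is the middle one.

{"api": "carry_out", "payload": {"commands": [0,0,-15,0,0,0,15,0,-5,-0.005,0,0,30,0,0,0,0,0,30,0,0,0,0,20,0,0,0,0,0,0]}}

```text
out of range; nothing moved
```

```bash
python3 - <<'E'
from h import *
st()
plan([(np.r_[w([-.0905,.02,0])[:2],.130],Rt())],[3])
E
```

```text
7.525 [0.4683 0.171  0.1224] F [-7.06  0.12 15.8 ] w 0.005 j [ 39.1  15.5 -25.6   0.8 -48.7 -50.2] R [[-0.183, -0.983, 0.009], [-0.983, 0.183, -0.007], [0.005, -0.01, -1.0]] loc [-0.0898  0.1254  0.1224]
35.1, 0.0, -2.4, -0.003, -0.002, -0.002
35.1, 0.1, -2.4, -0.003, -0.002, -0.002
35.1, 0.2, -2.5, -0.003, -0.002, -0.002
```

{"api": "carry_out", "payload": {"commands": [0,0,-15,0,0,0,15,0,-5,-0.005,0,0,30,0,0,0,0,0,30,0,0,0,0,0,20,0,0,0,0,0]}}

```text
time_s: 8.15
tcp_pos: [0.449, 0.0744, 0.1427]
ee_rot: [[-0.181, -0.984, 0.002], [-0.984, 0.181, -0.005], [0.005, -0.003, -1.0]]
wrist_force: [-0.3, 0.1, -0.1]
gripper_width: 0.005
```

```bash
python3 - <<'E'
from h import *
st()
plan([(np.r_[w([-.0905,.02,0])[:2],.130],Rt())],[3])
E
```

```text
8.15 [0.449  0.0744 0.1427] F [-0.27  0.06 -0.06] w 0.005 j [ 30.2  10.2 -29.4   0.4 -50.5 -40.9] R [[-0.181, -0.984, 0.002], [-0.984, 0.181, -0.005], [0.005, -0.003, -1.0]] loc [-0.0916  0.0269  0.1427]
2.3, -0.4, 4.3, -0.001, -0.002, -0.001
2.3, -0.4, 4.2, -0.001, -0.002, -0.001
2.3, -0.4, 4.2, -0.001, -0.002, -0.001
```

{"api": "carry_out", "payload": {"commands": [2,-1,5,0,0,0,1,0,5,0,0,0,1,0,4,0,0,0,0,0,2,0,0,0]}}

```text
time_s: 8.65
tcp_pos: [0.4492, 0.0693, 0.1252]
ee_rot: [[-0.182, -0.983, 0.001], [-0.983, 0.182, -0.005], [0.005, -0.002, -1.0]]
wrist_force: [-0.5, -0.5, -0.1]
gripper_width: 0.005
```

{"api": "carry_out", "payload": {"commands": [0,0,2,0,0,0]}}

```text
time_s: 8.78
tcp_pos: [0.4493, 0.0696, 0.123]
ee_rot: [[-0.181, -0.983, 0.001], [-0.983, 0.181, -0.005], [0.005, -0.002, -1.0]]
wrist_force: [-0.7, 1.3, 0.4]
gripper_width: 0.002
```

{"api": "carry_out", "payload": {"commands": [0,0,2,0,0,0]}}

```text
time_s: 8.9
tcp_pos: [0.4494, 0.0698, 0.1209]
ee_rot: [[-0.181, -0.984, 0.001], [-0.983, 0.181, -0.006], [0.005, -0.002, -1.0]]
wrist_force: [-1.0, -0.1, -0.3]
gripper_width: 0.008
```

{"api": "carry_out", "payload": {"commands": [0,0,2,0,0,0]}}

```text
time_s: 9.02
tcp_pos: [0.4494, 0.0698, 0.1188]
ee_rot: [[-0.181, -0.984, 0.001], [-0.984, 0.181, -0.006], [0.006, -0.002, -1.0]]
wrist_force: [-0.7, -0.1, 2.1]
gripper_width: 0.01
```

{"api": "carry_out", "payload": {"commands": [0,0,2,0,0,0]}}

```text
time_s: 9.15
tcp_pos: [0.4494, 0.0697, 0.1171]
ee_rot: [[-0.18, -0.984, 0.001], [-0.984, 0.18, -0.006], [0.006, -0.002, -1.0]]
wrist_force: [-3.6, -0.1, 13.3]
gripper_width: 0.004
```

{"api": "carry_out", "payload": {"commands": [0,0,2,0,0,0]}}

```text
time_s: 9.28
tcp_pos: [0.4495, 0.0698, 0.1169]
ee_rot: [[-0.179, -0.984, 0.001], [-0.984, 0.179, -0.007], [0.006, -0.002, -1.0]]
wrist_force: [-8.7, 0.7, 20.7]
gripper_width: 0.005
```

Middle bolt gives: it sank 5 mm at about 2 N, then hit its stop. The task says all three, so I'll tap the right one too.

{"api": "carry_out", "payload": {"commands": [0,0,-18,0,0,0,15,0,-8,0,0,0,30,0,0,0,0,0,30,0,0,0,0,0,20,0,0,0,0,0]}}

```text
time_s: 9.9
tcp_pos: [0.4311, -0.0267, 0.1436]
ee_rot: [[-0.178, -0.984, 0.002], [-0.984, 0.178, -0.005], [0.005, -0.003, -1.0]]
wrist_force: [1.1, -0.1, -0.5]
gripper_width: 0.002
```

```bash
python3 - <<'E'
from h import *
st()
plan([(np.r_[w([-.0905,-.085,0])[:2],.125],Rt())],[4])
E
```

```text
9.9 [ 0.4311 -0.0267  0.1436] F [ 1.15 -0.13 -0.49] w 0.002 j [ 18.4   7.8 -32.2   0.4 -50.  -28.9] R [[-0.178, -0.984, 0.002], [-0.984, 0.178, -0.005], [0.005, -0.003, -1.0]] loc [-0.0913 -0.0758  0.1436]
2.3, -0.2, 4.7, -0.001, -0.001, -0.000
2.3, -0.2, 4.7, -0.001, -0.001, -0.000
2.3, -0.2, 4.7, -0.001, -0.001, -0.000
2.3, -0.2, 4.7, -0.001, -0.001, -0.000
```

{"api": "carry_out", "payload": {"commands": [2,0,5,0,0,0,2,0,5,0,0,0,1,0,4,0,0,0,0,0,3,0,0,0]}}

```text
time_s: 10.4
tcp_pos: [0.4289, -0.0332, 0.1247]
ee_rot: [[-0.18, -0.984, 0.0], [-0.984, 0.18, -0.005], [0.005, -0.001, -1.0]]
wrist_force: [0.1, -0.4, -0.6]
gripper_width: 0.009
```

{"api": "carry_out", "payload": {"commands": [0,0,2,0,0,0]}}

```text
time_s: 10.52
tcp_pos: [0.429, -0.0329, 0.1224]
ee_rot: [[-0.18, -0.984, -0.0], [-0.984, 0.179, -0.005], [0.005, -0.001, -1.0]]
wrist_force: [-1.7, 0.3, 5.5]
gripper_width: 0.001
```

{"api": "carry_out", "payload": {"commands": [0,0,2,0,0,0]}}

```text
time_s: 10.65
tcp_pos: [0.4291, -0.0329, 0.1223]
ee_rot: [[-0.178, -0.984, -0.001], [-0.984, 0.178, -0.007], [0.007, -0.0, -1.0]]
wrist_force: [-10.9, 3.1, 27.7]
gripper_width: 0.006
```

{"api": "carry_out", "payload": {"commands": [0,0,2,0,0,0]}}

```text
time_s: 10.78
tcp_pos: [0.4291, -0.0329, 0.1223]
ee_rot: [[-0.176, -0.984, -0.001], [-0.984, 0.176, -0.008], [0.008, -0.0, -1.0]]
wrist_force: [-7.5, 1.6, 17.8]
gripper_width: 0.007
```

Right bolt is tight. Up, then over the middle handle, opening to 40 mm.

{"api": "carry_out", "payload": {"commands": [0,0,-20,0,0,0,0,0,-35,0,0,0,-15,-10,-10,0,0,0], "grip": 40}}

```text
time_s: 11.15
tcp_pos: [0.4411, -0.0189, 0.189]
ee_rot: [[-0.175, -0.985, -0.002], [-0.984, 0.175, -0.008], [0.008, 0.001, -1.0]]
wrist_force: [-0.2, -0.5, 0.3]
gripper_width: 0.264
```

```bash
python3 - <<'E'
from h import *
st()
plan([(np.r_[w([-.031,.02,0])[:2],.185],Rt())],[4])
E
```

```text
11.15 [ 0.4411 -0.0189  0.189 ] F [-0.16 -0.46  0.3 ] w 0.264 j [ 19.1   5.8 -27.    0.5 -57.5 -29.4] R [[-0.175, -0.985, -0.002], [-0.984, 0.175, -0.008], [0.008, 0.001, -1.0]] loc [-0.0829 -0.0663  0.189 ]
-21.6, -13.0, 0.8, 0.000, -0.002, 0.000
-21.6, -13.0, 0.9, 0.000, -0.002, 0.000
-21.6, -13.0, 0.9, 0.000, -0.002, 0.000
-21.6, -13.0, 0.9, 0.000, -0.002, 0.000
```

{"api": "carry_out", "payload": {"commands": [-25,-15,0,0,0,0,-25,-15,0,0,0,0,-20,-11,0,0,0,0,-10,-8,0,0,0,0,0,0,0,0,0,0]}}

```text
time_s: 11.78
tcp_pos: [0.5064, 0.0553, 0.1895]
ee_rot: [[-0.173, -0.985, 0.001], [-0.985, 0.173, -0.007], [0.007, -0.002, -1.0]]
wrist_force: [-0.2, -0.6, 0.3]
gripper_width: 0.461
```

```bash
python3 - <<'E'
from h import *
st()
plan([(np.r_[w([-.031,.02,0])[:2],.133],Rt())],[6])
for n in ["side","top"]:
    cv2.imwrite(f"pics/{n}4.png",cv2.resize(capture(n)[110:270,160:360,::-1],None,fx=4,fy=3.7,interpolation=cv2.INTER_CUBIC))
E
```

```text
11.775 [0.5064 0.0553 0.1895] F [-0.21 -0.65  0.35] w 0.461 j [ 24.8  12.4 -18.6   0.4 -59.1 -35. ] R [[-0.173, -0.985, 0.001], [-0.985, 0.173, -0.007], [0.007, -0.002, -1.0]] loc [-0.0317  0.0183  0.1895]
-0.4, -0.1, 9.4, -0.000, -0.001, 0.001
-0.3, -0.1, 9.4, -0.000, -0.001, 0.001
-0.3, -0.1, 9.4, -0.000, -0.001, 0.001
-0.3, -0.1, 9.4, -0.000, -0.001, 0.001
-0.3, -0.1, 9.4, -0.000, -0.001, 0.001
-0.3, -0.1, 9.4, -0.000, -0.001, 0.001
```

View pics/side4.png

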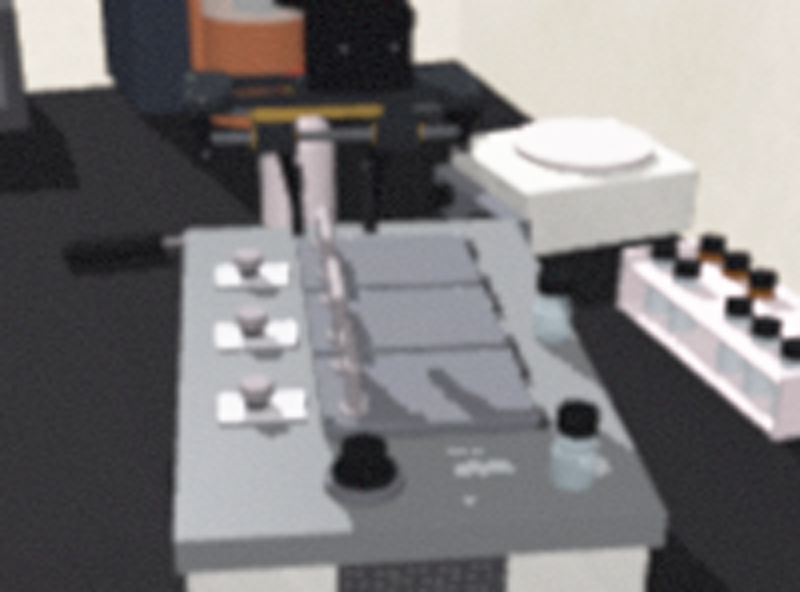

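View pics/top4.png

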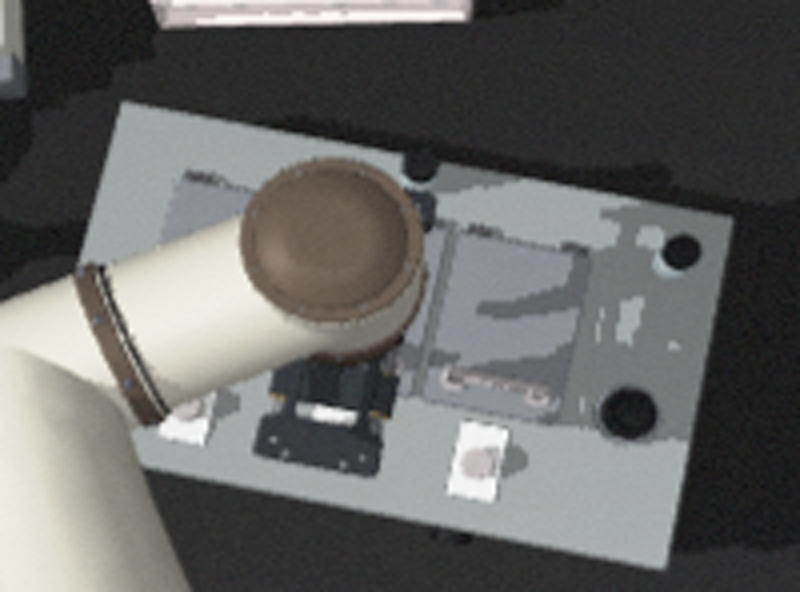

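{"api": "carry_out", "payload": {"commands": [-2,-1,12,0,0,0,0,0,12,0,0,0,0,0,12,0,0,0,0,0,11,0,0,0,0,0,6,0,0,0]}}

```text
time_s: 12.5
tcp_pos: [0.5052, 0.0544, 0.1326]
ee_rot: [[-0.176, -0.984, -0.001], [-0.984, 0.176, -0.007], [0.007, 0.0, -1.0]]
wrist_force: [0.1, 0.7, 0.3]
gripper_width: 0.458
```

```bash
python3 - <<'E'
from h import *
st()
E
```

```text
12.5 [0.5052 0.0544 0.1326] F [0.07 0.66 0.26] w 0.458 j [ 24.7  15.9 -23.2   0.4 -51.2 -35.1] R [[-0.176, -0.984, -0.001], [-0.984, 0.176, -0.007], [0.007, 0.0, -1.0]] loc [-0.0327  0.0172  0.1326]
```

Now close on the bar. The gripper is centred within about 2 mm.

{"api": "carry_out", "payload": {"commands": [0,0,0,0,0,0,0,0,0,0,0,0,0,0,0,0,0,0,0,0,0,0,0,0], "grip": 0}}

```text
time_s: 13.0
tcp_pos: [0.5082, 0.0542, 0.1333]
ee_rot: [[-0.175, -0.985, 0.005], [-0.985, 0.175, -0.008], [0.007, -0.006, -1.0]]
wrist_force: [5.5, -4.8, -5.4]
gripper_width: 0.101
```

```bash
python3 - <<'E'
from h import *
st()
# arc: per-row steps in tool frame (vertical tool): tool y=-unit x, z down
a0=np.arctan2(44,115);r=np.hypot(115,44)
th=np.linspace(0,.95,20)
x=-r*np.cos(a0+th);z=r*np.sin(a0+th)
for i in range(1,20): print(i,round(th[i],2),(-(x[i]-x[i-1])).round(1),(-(z[i]-z[i-1])).round(1))
E
```

```text
13.0 [0.5082 0.0542 0.1333] F [ 5.51 -4.76 -5.43] w 0.101 j [ 24.6  15.9 -23.1   0.7 -50.9 -35.1] R [[-0.175, -0.985, 0.005], [-0.985, 0.175, -0.008], [0.007, -0.006, -1.0]] loc [-0.0298  0.0175  0.1333]
1 0.05 -2.3 -5.7
2 0.1 -2.6 -5.6
3 0.15 -2.9 -5.4
4 0.2 -3.2 -5.3
5 0.25 -3.4 -5.1
6 0.3 -3.7 -4.9
7 0.35 -3.9 -4.7
8 0.4 -4.2 -4.5
9 0.45 -4.4 -4.3
10 0.5 -4.6 -4.1
11 0.55 -4.8 -3.9
12 0.6 -5.0 -3.6
13 0.65 -5.1 -3.4
14 0.7 -5.3 -3.1
15 0.75 -5.5 -2.8
16 0.8 -5.6 -2.6
17 0.85 -5.7 -2.3
18 0.9 -5.8 -2.0
19 0.95 -5.9 -1.7
```

{"api": "carry_out", "payload": {"commands": [0,-2.3,-5.7,0,0,0,0,-2.6,-5.6,0,0,0,0,-2.9,-5.4,0,0,0,0,-3.2,-5.3,0,0,0]}}

```text
time_s: 13.5
tcp_pos: [0.5184, 0.0523, 0.1546]
ee_rot: [[-0.176, -0.984, 0.002], [-0.984, 0.176, -0.007], [0.007, -0.003, -1.0]]
wrist_force: [0.9, -0.5, -5.9]
gripper_width: 0.102
```

```bash
cat >> h.py <<'E'
HX=-.0298+.115; HZ=.102
def bar(off=.0127):
    s=sense();b=loc(s["tcp_pos"]-off*s["ee_rot"][:,2]);d=np.array([HX-b[0],b[2]-HZ])
    th=np.arctan2(d[1],d[0])-np.arctan2(44,115)
    zt=RU.T@s["ee_rot"][:,2]
    print("bar",b.round(4),"r",np.hypot(*d).round(4),"theta",th.round(3),"tilt",np.arctan2(-zt[0],-zt[2]).round(3));return th
def arc(th1,tilt1,k,y=.0175,off=.0127):
    t0=bar();s=sense();zt=RU.T@s["ee_rot"][:,2];ti=np.arctan2(-zt[0],-zt[2])
    W=[]
    for i in range(1,k+1):
        th=t0+(th1-t0)*i/k;a=th+np.arctan2(44,115);r=.1231
        R=Rt(ti+(tilt1-ti)*i/k);b=w([HX-r*np.cos(a),y,0]);b[2]=HZ+r*np.sin(a)
        W.append((b+off*R[:,2],R))
    plan(W,[1]*k)
E
python3 - <<'E'
from h import *
st();arc(.5,.15,5)
E
```

```text
13.5 [0.5184 0.0523 0.1546] F [ 0.94 -0.5  -5.89] w 0.102 j [ 23.9  15.5 -20.    0.5 -54.6 -34.3] R [[-0.176, -0.984, 0.002], [-0.984, 0.176, -0.007], [0.007, -0.003, -1.0]] loc [-0.0194  0.0174  0.1546]
bar [-0.0195  0.0175  0.1673] r 0.1234 theta 0.192 tilt -0.003
-0.0, -4.1, -6.2, -0.031, -0.007, 0.001
-0.0, -4.0, -6.2, -0.031, -0.000, -0.000
0.0, -4.2, -6.0, -0.031, -0.000, 0.000
-0.0, -4.4, -5.9, -0.031, 0.000, -0.000
0.0, -4.6, -5.7, -0.031, 0.000, -0.000
```

{"api": "carry_out", "payload": {"commands": [0,-4,-6,-0.03,0,0,0,-4,-6,-0.03,0,0,0,-4,-6,-0.03,0,0,0,-4.5,-6,-0.03,0,0,0,-4.5,-5.5,-0.03,0,0]}}

```text
time_s: 14.12
tcp_pos: [0.5392, 0.0485, 0.1827]
ee_rot: [[-0.176, -0.972, -0.155], [-0.984, 0.175, 0.02], [0.007, 0.156, -0.988]]
wrist_force: [0.5, 0.5, -5.4]
gripper_width: 0.104
```

```bash
python3 - <<'E'
from h import *
st();arc(.8,.3,5)
E
```

```text
14.125 [0.5392 0.0485 0.1827] F [ 0.5   0.47 -5.41] w 0.104 j [ 19.8  20.4  -6.9  -4.4 -70.7 -28.3] R [[-0.176, -0.972, -0.155], [-0.984, 0.175, 0.02], [0.007, 0.156, -0.988]] loc [0.0018 0.0174 0.1827]
bar [0.0037 0.0174 0.1952] r 0.1238 theta 0.487 tilt 0.157
-0.1, -5.3, -5.3, -0.029, -0.007, -0.000
0.0, -4.9, -5.6, -0.029, -0.000, 0.000
-0.0, -5.1, -5.4, -0.029, -0.000, 0.000
-0.0, -5.3, -5.2, -0.029, -0.000, 0.000
-0.0, -5.5, -5.0, -0.029, 0.000, -0.000
```

{"api": "carry_out", "payload": {"commands": [0,-5,-5.5,-0.03,0,0,0,-5,-5.5,-0.03,0,0,0,-5,-5.5,-0.03,0,0,0,-5.3,-5.2,-0.03,0,0,0,-5.5,-5,-0.03,0,0]}}

```text
time_s: 14.75
tcp_pos: [0.5654, 0.0436, 0.2023]
ee_rot: [[-0.175, -0.932, -0.318], [-0.984, 0.169, 0.049], [0.008, 0.321, -0.947]]
wrist_force: [-1.0, 0.7, -3.1]
gripper_width: 0.1
```

```bash
python3 - <<'E'
from h import *
st();arc(.98,.4,3)
E
```

```text
14.75 [0.5654 0.0436 0.2023] F [-0.99  0.68 -3.08] w 0.1 j [ 16.3  27.2   6.3  -7.8 -86.2 -24.8] R [[-0.175, -0.932, -0.318], [-0.984, 0.169, 0.049], [0.008, 0.321, -0.947]] loc [0.0284 0.0172 0.2023]
bar [0.0325 0.0174 0.2144] r 0.1241 theta 0.767 tilt 0.327
-0.2, -6.9, -5.1, -0.024, -0.008, -0.001
0.0, -6.5, -5.5, -0.024, -0.000, 0.000
0.0, -6.7, -5.2, -0.024, -0.000, 0.000
```

{"api": "carry_out", "payload": {"commands": [0,-6.5,-5,-0.025,0,0,0,-6.5,-5,-0.025,0,0,0,-6.5,-5,-0.025,0,0,0,-4,-3,0,0,0,0,0,0,0,0,0]}}

```text
time_s: 15.38
tcp_pos: [0.5898, 0.0391, 0.2122]
ee_rot: [[-0.173, -0.9, -0.401], [-0.985, 0.162, 0.062], [0.01, 0.405, -0.914]]
wrist_force: [-1.5, 1.1, -2.4]
gripper_width: 0.106
```

```bash
python3 - <<'E'
from h import *
st();bar()
for n in ["side","top"]:
    cv2.imwrite(f"pics/{n}5.png",cv2.resize(capture(n)[90:290,160:420,::-1],None,fx=3,fy=3,interpolation=cv2.INTER_CUBIC))
cv2.imwrite("pics/top5f.png",capture("top")[:,:,::-1])
st()
E
```

```text
15.375 [0.5898 0.0391 0.2122] F [-1.46  1.1  -2.42] w 0.106 j [ 14.4  32.   15.   -9.2 -95.2 -23.5] R [[-0.173, -0.9, -0.401], [-0.985, 0.162, 0.062], [0.01, 0.405, -0.914]] loc [0.0532 0.0171 0.2122]
bar [0.0584 0.0173 0.2238] r 0.1247 theta 0.988 tilt 0.418
15.525 [0.5896 0.0392 0.2121] F [-1.64  1.98 -1.8 ] w 0.106 j [ 14.4  32.   15.   -9.2 -95.1 -23.5] R [[-0.173, -0.9, -0.401], [-0.985, 0.162, 0.062], [0.01, 0.405, -0.914]] loc [0.053  0.0172 0.2121]
```

View pics/side5.png

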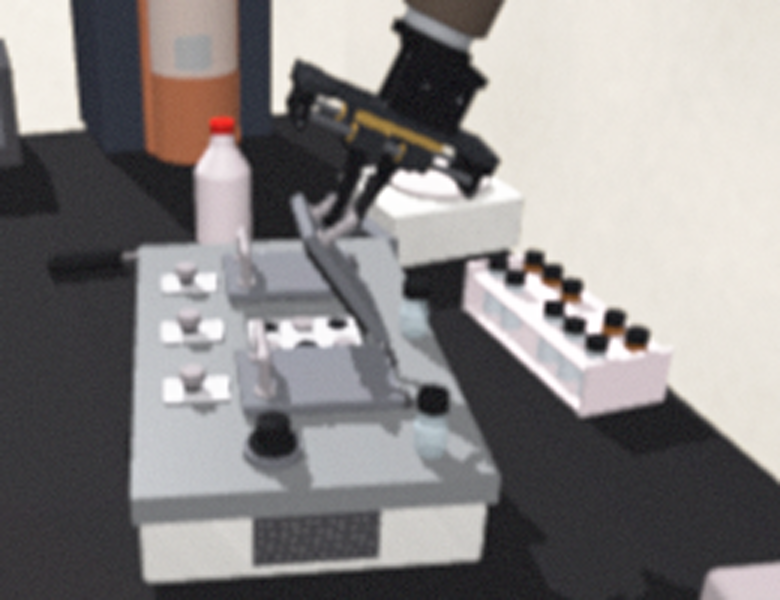

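View pics/top5f.png

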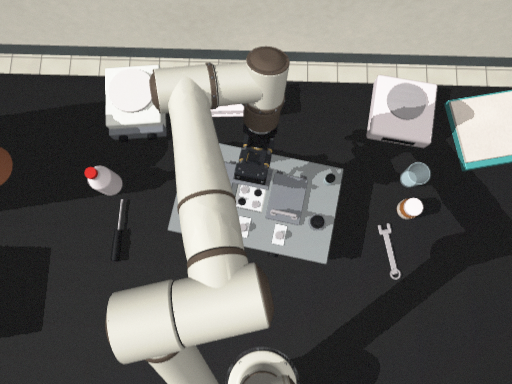

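The side view shows the middle cover held open at about 0.98 rad. The left and right covers are shut, the stopper is home, and vial_back at (415,315) and vial_deck at (432,425) are still standing. In the top view the bottle, screwdriver, wrench, jar and beaker haven't moved.

```bash
python3 - <<'E'
from station import finish_job
print(finish_job())
E
```

```text
the job is handed in; nothing more can be done
None
```

The job is handed in: the middle bolt is the loose one, and its cover is held open at about 0.98 rad (half-way is 0.7). It took about 15.5 s of the 61 s allowed.

- **Stopper:** I pressed it straight down. It slid at about 6 N to a hard stop with its top at 132 mm, where the force rose to about 20 N. The side picture afterwards shows it seated.
- **Bolts, tapped left to right:**
  - The left one was tight: it stopped at 122.4 mm under about 16 N.
  - The middle one was loose: it began to give at about 2 N and sank to its stop at 117 mm.
  - The right one was tight: it stopped at 122.3 mm under about 18 N, with a peak of 28 N.
- **Cover:** I gripped the middle handle and followed its arc. The arm stayed steady over the last pictures, with about 3 N at the wrist.
- **Surroundings:** The last pictures show the other two covers shut and the things standing around where they were. The arm hid the rear vial in the last top view, so I confirmed that one from the side view only.

None of the checks failed. The measured positions agreed to a few millimetres, with the stopper differing most, by about 4 to 6 mm along the unit's width between views. All three bolts and the stopper still met the fingers at the expected heights.

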